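# Run the rollers out of the gravity feeder

## Robot

A 6-joint arm with a two-finger parallel gripper is mounted at the origin on a cart in front of the work surface, level with it; the furniture and walls round the work are solid. World frame = base frame: x ahead of the robot, y to its left, z up, the work surface at z = 0. Lengths are in mm, angles in rad, forces in N, time in s.
With the tool pointing down it reaches from about 275 to 1000 mm from the base axis. Payload 8.4 kg.
Tool frame: the origin (TCP) lies on the centre line of the jaws, within the pads' length; the fingertips stand 19 mm ahead of it and the grasp point (between the pads) is the TCP; z points along the fingers, y is the line along which they close (so a half turn about z gives the same grasp; the last joint's range is limited). The gripper opens to 85 mm and grips with 20 to 120 N. Pads are 22 mm wide; open, the fingers measure 114 mm over their backs; the gripper's body (76 mm by 85 mm) begins 54 mm behind the grasp point. The pads swing forward as they close: fully open they stand 13 mm farther back than shut.
Start: joints at [-1.256, 0.353, 1.633, -0, 1.155, -0.002], TCP at [194.703, -593.901, 250.281] pointing down, gripper open.
Joint ranges: [-2.63, 2.63], [-0.92, 2.1], [0.06, 2.66], [-1.3, 4.44], [0, 2.69], [-3.02, 3.02]. Speed limits (rad/s): [2.22, 2.22, 2.79, 3.14, 3.14, 3.14].

## Interface

Orientations are given as a 3x3 rotation matrix whose columns are the frame's x, y, z axes.
In Python, from bench import get_state, camera, camera_params, finish_job gives the robot as it stands.
- The arm moves only by the shell command python3 -m handwheel 'ROWS'. ROWS is JSON, a list of rows, each a list of 7 numbers: the shift along the tool's x, y, z in cm, then the turn, a rotation vector about the tool's x, y, z in rad, then the finger opening in cm, from 0 to 8.54. A call has 1 to 10 rows; each row is the pose to reach, as a shift and turn from the pose commanded when the call began, along the tool's axes at that moment; what a row does not reach only later rows make up. A row lasts 1/12 s, in which the tool goes at most 41.7 mm and 7.16 degrees, less where a joint would pass 70% of its speed; a pose out of reach is approached as far as the arm can. A call with a gripper value outside its range is refused whole. The fingers move at their own pace and stop on an object; the grip force is fixed at half the most. Time passes only in rows, so rows that repeat a pose let the fingers close. It gives the time, the measured TCP pose, the force, the opening and the grip force at its end, in the units of the state.
- get_state(): the state, without advancing time (a new reading comes with each control period).
- camera(name): name is "scene" or "top"; returns the picture (384x512x3 uint8, blue, green, red); there is no depth.
- camera_params(name): a dict with "mtx" (3x3 intrinsics, pixels), "D" ([k1, k2, p1, p2, k3] as OpenCV has them; the pictures are not rectified), "cam_to_world" (4x4, takes a point from camera to world coordinates). Camera axes: x right, y down, z forward; pixel columns grow to the right and rows downward; lengths in mm; the calibration is good to about 2 mm. A picture is of the moment at which its call begins. camera_params takes no time and is no camera call.
- finish_job(): hands the job in; it is judged then, once.
The state is a dict: "time_s": time; "joints": joint angles; "dq": joint speeds; "joint_torque": joint torques, N m; "tool_pos": TCP position; "ee_rot": TCP orientation; "ft_force": force on the tool from outside, world axes, zero at the start; "wrist_torque": the same for the moment, N m; "opening": finger opening in mm; "grip_force": force on a finger pad.
Only numpy, scipy, OpenCV 4.12 (cv2) and the standard library are available. Lean on these libraries where they do the work, as an engineer would, in place of code of your own. Each camera call takes 0.05 s, during which the arm holds its last target. There are 200 camera calls.

## Task

With the fingertips, push the black parts tray along the table, under the mouth of the roller feeder, until it stands against the feeder's foot plate. Then press the paddle of the rocking lever down, and keep it down until all three steel rollers have run out under the lifted gate into the tray; let the paddle come back up so that the gate is shut again. Do not lift the tray, lift the gate only with the paddle, do not touch the rollers, and leave the other things where they are.

Things in the scene. Friction and masses are not known exactly. Their poses are not given: they have to be found in the camera images.
- feeder: Small gravity feeder bolted to the table. Origin on the table; rollers run out to its own -x, z up. Dark foot plate 220 x 100 x 10 mm, own x -60 to +160. A chute 45 mm wide inside slopes down to its mouth at x -100 mm, 60 mm clear of the table (tray fits under). Two cheeks, 136 mm high, carry the rocking lever's pivot at x +20, z 127 mm; the lever lies along x above the chute.
- lever (a joint): Rocking lever (hinge, rad): the paddle at one end; from the other a steel gate plate hangs into the chute, at feeder's own x -80 mm, and stops the rollers. 0: level, gate shut; grows as the paddle sinks and the gate rises; 0.30 at the stop. Rollers can pass below the gate from about 0.17. A light spring returns it to 0: about 2 to 4 N on the paddle holds it down (no latch).
- paddle (a point): Centre of the top face of the black paddle (30 mm along the lever, 34 mm across, 6 mm thick) at the lever's end, at feeder's own x +135 mm, y 0, z 135 mm at rest; 115 mm from the pivot axis, so it sinks about 34 mm and stands about 102 mm high at full stroke. Free space above it.
- chute_mouth (a point): Middle of the lower lip of the chute, where the rollers fall off: feeder's own x -100 mm, y 0, z 64 mm.
- parts_tray: Loose black open tray, 168 (own x) x 258 (own y) x 25 mm, walls 6 mm, floor 3 mm, about 0.35 kg; origin at the centre of its underside. Starts 40 to 120 mm short of the foot plate on the mouth side, short side towards it, own y nearly along the feeder's x (either way round). Home, its wall touches the foot plate's front edge and its origin is at feeder's own x -189 mm.
- roller_0: Plain steel roller, 22 mm diameter, 40 mm long along own y, 0.11 kg; origin at its centre. Number 1 in the queue behind the gate (1 is next to the gate). Not to be touched by the robot.
- roller_1: Plain steel roller, 22 mm diameter, 40 mm long along own y, 0.11 kg; origin at its centre. Number 2 in the queue behind the gate (1 is next to the gate). Not to be touched by the robot.
- roller_2: Plain steel roller, 22 mm diameter, 40 mm long along own y, 0.11 kg; origin at its centre. Number 3 in the queue behind the gate (1 is next to the gate). Not to be touched by the robot.
- coil_3: Bystander, loose, to be left alone: wound bobbin with black flanges, 62 x 42 x 32 mm; origin at the centre of its underside.
- shunt_a: Bystander, loose, to be left alone: finned aluminium resistor, 56 x 28 x 12 mm; origin at the centre of its underside.
- std_resistor: Bystander, loose, to be left alone: green can with terminals on top, 48 mm diameter, 69 mm high; origin at the centre of its underside.
- tape_black: Bystander, loose, to be left alone: roll of black tape, 63 mm diameter, 18 mm high; origin at the centre of its underside.
- date_stamp: Bystander, loose, to be left alone: hand stamp, 25 x 46 x 64 mm; origin at the centre of its underside.
- cell_9v: Bystander, loose, to be left alone: block battery standing up, 18 x 27 x 48 mm; origin at the centre of its underside.

How it is judged:
By the outcome, as a careful person would: the job done as asked, in the order asked, and still so for the second after the job is handed in, with the robot touching nothing.
It also fails if it takes over 51 s, if anything falls off the work surface, if the arm or the gripper's body presses on something with over 40 N, if the wrist force passes 120 N, or if a joint passes its speed limit or range.

## Working session

There is one attempt and no reset: what is moved stays moved. The work goes in short steps, Python scripts to look and compute and a shell command to move; the robot and the scene stay as the last step left them, time stands still between calls to the robot, and variables do not carry over. Pictures are saved under pics/ and viewed, at most 10 in all, crops included, and the job is handed in when it is done.

```bash
mkdir -p pics; ls; cat > h.py <<'E'
import numpy as np, cv2
from bench import get_state, camera, camera_params
def ray(name,uv):
    p=camera_params(name);K=np.array(p["mtx"]);D=np.array(p["D"]);T=np.array(p["cam_to_world"])
    n=cv2.undistortPoints(np.array(uv,float).reshape(-1,1,2),K,D).reshape(-1,2)
    d=np.c_[n,np.ones(len(n))]@T[:3,:3].T
    return T[:3,3],d
def plane(name,uv,z):
    o,d=ray(name,uv); return o+d*((z-o[2])/d[:,2])[:,None]
def proj(name,P):
    p=camera_params(name);T=np.linalg.inv(np.array(p["cam_to_world"]))
    r=cv2.Rodrigues(T[:3,:3])[0]
    return cv2.projectPoints(np.array(P,float).reshape(-1,1,3),r,T[:3,3],np.array(p["mtx"]),np.array(p["D"]))[0].reshape(-1,2)
E
python3 - <<'E'
from h import *
for n in("top","scene"):
    im=camera(n);cv2.imwrite(f"pics/{n}0.png",im);cv2.imwrite(f"pics/{n}0b.png",cv2.resize(im,(800,600),interpolation=cv2.INTER_CUBIC))
    p=camera_params(n);print(n,np.round(p["cam_to_world"],3).tolist(),np.round(p["mtx"],1).tolist())
s=get_state();print(s["time_s"],s["tool_pos"],np.round(s["ee_rot"],3).tolist(),s["opening"])
E
```

```text
pics
top [[0.027, -0.994, 0.107, 387.99], [-0.999, -0.03, -0.021, 0.528], [0.024, -0.106, -0.994, 1333.872], [0.0, 0.0, 0.0, 1.0]] [[396.8, 0.0, 262.8], [0.0, 396.8, 184.7], [0.0, 0.0, 1.0]]
scene [[-0.772, -0.421, 0.476, -154.773], [-0.635, 0.527, -0.565, 776.917], [-0.013, -0.738, -0.674, 1044.646], [0.0, 0.0, 0.0, 1.0]] [[411.1, 0.0, 253.9], [0.0, 411.1, 194.7], [0.0, 0.0, 1.0]]
0.1 [ 194.58444282 -593.50280642  249.63159266] [[0.95, 0.312, -0.0], [0.312, -0.95, 0.001], [0.0, -0.001, -1.0]] 85.44232622843354
```

View pics/top0b.png

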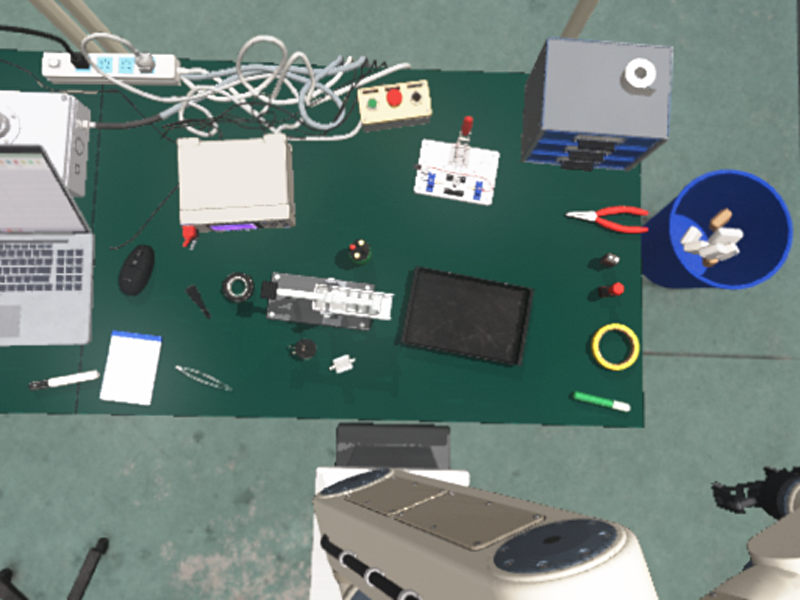

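View pics/scene0b.png

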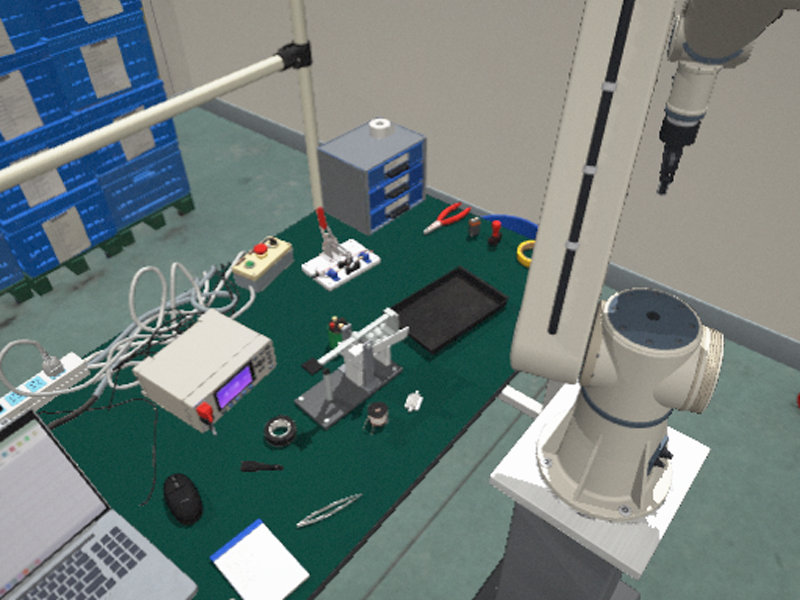

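The top view shows the feeder with its paddle at about (270,289) and its mouth at about (392,305) in the 800x600 picture. The tray is at (402–531, 268–363), so feeder +x points to image left (+y world). Next I measure the outlines.

```bash
python3 - <<'E'
from h import *
im=cv2.imread("pics/top0.png")
i=im.astype(int)
sat=i.max(2)-i.min(2)
m=((i.max(2)<60)&(sat<18)).astype(np.uint8)
r=np.zeros_like(m);r[160:245,245:350]=1
mm=cv2.morphologyEx(m*r,cv2.MORPH_CLOSE,np.ones((3,3)))
c=max(cv2.findContours(mm,0,2)[0],key=cv2.contourArea)
rc=cv2.minAreaRect(c);b=cv2.boxPoints(rc);print("tray",cv2.contourArea(c),rc,b.tolist())
P=plane("top",b,25);print(np.round(P,1).tolist(),[np.linalg.norm(P[k]-P[k-1]) for k in range(4)],P.mean(0))
q=cv2.approxPolyDP(cv2.convexHull(c),5,True).reshape(-1,2);Q=plane("top",q,25);print(q.tolist(),np.round(Q,1).tolist())
crop=im[150:250,150:350];cv2.imwrite("pics/crop.png",cv2.resize(crop,None,fx=4,fy=4,interpolation=cv2.INTER_CUBIC))
E
```

```text
tray 3793.0 ((298.76605224609375, 202.0811309814453), (78.44548797607422, 50.74077606201172), 10.619654655456543) [[255.5396270751953, 219.78868103027344], [264.8905944824219, 169.91697692871094], [341.99249267578125, 184.3735809326172], [332.6415100097656, 234.2452850341797]]
[[411.7, -6.2, 25.0], [578.0, -32.5, 25.0], [537.2, -290.3, 25.0], [371.7, -260.4, 25.0]] [np.float64(257.3897109752072), np.float64(168.35987918971517), np.float64(261.07796061130944), np.float64(168.21950106537906)] [ 474.65475926 -147.35412396   25.        ]
[[265, 172], [341, 185], [331, 233], [256, 219]] [[571.0, -33.0, 25.0], [535.0, -287.0, 25.0], [375.6, -255.0, 25.0], [414.3, -7.6, 25.0]]
```

View pics/crop.png

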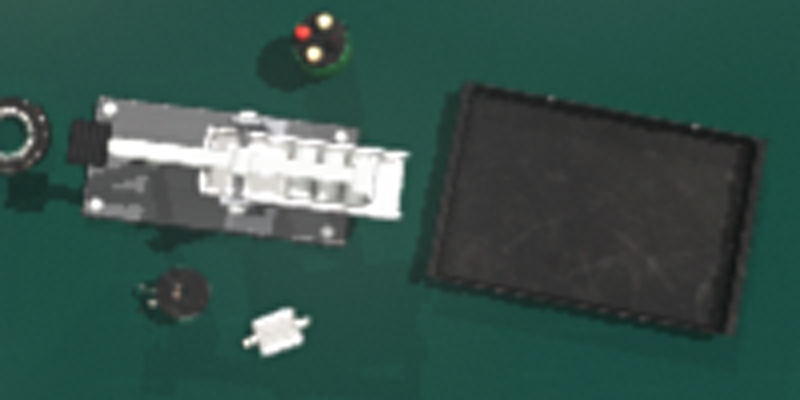

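Crop: the foot plate corners are near (100,97), (358,128), (345,243) and (85,212). The paddle centre is at about (89,142), and the chute lip ends at about (405,152)–(400,218). The green can is at (320,45).

```bash
python3 - <<'E'
from h import *
f=lambda a:(np.array(a,float)+.5)/4-.5+150
P=plane("top",f([[100,97],[358,128],[345,243],[85,212]]),10)
print("plate",np.round(P,1).tolist(),[np.linalg.norm(P[k]-P[k-1]).round(1) for k in range(4)])
ux=(P[0]+P[3]-P[1]-P[2])/2; ux/=np.linalg.norm(ux); uy=np.array([-ux[1],ux[0],0])
c=P.mean(0); O=c-50*ux; O[2]=0
print("ux",ux,"O",O)
pad=plane("top",f([[89,142]]),135)[0]; print("paddle",pad, "pred",O+135*ux, "lip",plane("top",f([[403,152],[399,218]]),75),O-100*ux)
T=plane("top",[[255.54,219.79],[264.9,169.92],[341.99,184.37],[332.64,234.25]],25)
tc=T.mean(0)
tu=(T[0]+T[1]-T[2]-T[3])/2;tu/=np.linalg.norm(tu)
d=lambda p:((p-O)@ux,(p-O)@uy)
print("tray",tc,tu,"yaw rel",np.arctan2(tu@uy,tu@ux),"in feeder",d(tc),[np.round(d(p),1) for p in T])
h=O-189*ux;print("home",h)
im=cv2.imread("pics/scene0.png")
pts=np.vstack([O+135*ux+[0,0,135],O-100*ux+[0,0,64],P,h,O+20*ux+[0,0,127]]);T2=T.copy();T2[:,2]=25
for p in proj("scene",np.vstack([pts,T2])):cv2.circle(im,tuple(int(v) for v in p.round()),2,(0,0,255),-1)
cv2.imwrite("pics/ov.png",cv2.resize(im[170:310,170:350],None,fx=4,fy=4))
E
```

```text
plate [[557.4, 268.3, 10.0], [537.9, 52.5, 10.0], [441.3, 60.0, 10.0], [461.1, 275.7, 10.0]] [np.float64(96.6), np.float64(216.7), np.float64(96.8), np.float64(216.6)]
ux [0.09071239 0.99587713 0.        ] O [494.90266992 114.35057131   0.        ]
paddle [507.01356641 249.50932242 135.        ] pred [507.14884286 248.79398412   0.        ] lip [[512.36293679  13.52251967  75.        ]
 [459.70413669  15.07664404  75.        ]] [485.8314307   14.76285812   0.        ]
tray [ 474.65045555 -147.35905441   25.        ] [0.1557821  0.98779144 0.        ] yaw rel -0.06558191099452154 in feeder (np.float64(-262.46775826945424), np.float64(-3.571589045182556)) [array([-127.6,   71.9]), array([-138.7,  -96.1]), array([-399.2,  -78.9]), array([-384.4,   88.7])]
home [477.7580278  -73.87020663   0.        ]
```

View pics/ov.png

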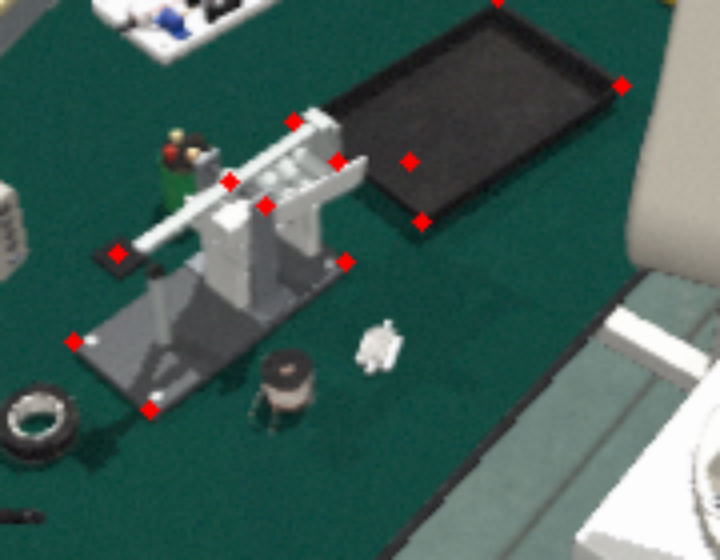

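The overlay fits the paddle, plate and tray. The tray needs about 73 mm along feeder x, 4 mm sideways and a 0.066 rad turn, which a push with two open fingers will square. I go above the start point behind the tray.

```bash
cat >> h.py <<'E'
U=np.array([0.0907,0.9959,0]);V=np.array([-0.9959,0.0907,0]);O=np.array([494.9,114.4,0])
def go(fx,fy,z,yaw=None):
    "rows needed (cm, rad) to reach feeder coords fx,fy,z with tool x along U turned by yaw"
    s=get_state();R=np.array(s["ee_rot"]);t=O+fx*U+fy*V+[0,0,z]
    d=R.T@(t-np.array(s["tool_pos"]))/10
    from scipy.spatial.transform import Rotation as Ro
    a=np.arctan2(U[1],U[0])+(yaw or 0);X=np.array([np.cos(a),np.sin(a),0]);Z=np.array([0,0,-1.]);G=np.c_[X,np.cross(Z,X),Z]
    print("shift",d.round(2),"turn",Ro.from_matrix(R.T@G).as_rotvec().round(3))
def where():
    s=get_state();p=np.array(s["tool_pos"])-O
    print("t",round(s["time_s"],2),"feeder",(p@U).round(1),(p@V).round(1),p[2].round(1),"F",np.round(s["ft_force"],1),"open",round(s["opening"],1))
E
python3 -c "
from h import *
where();go(-425,0,250)"
```

```text
t 0.1 feeder -732.2 234.9 249.6 F [ 1.  -0.9 -0.3] open 85.4
shift [ 3.374e+01 -1.889e+01 -1.000e-02] turn [-1.000e-03 -1.000e-03 -1.163e+00]
```

```bash
python3 -m handwheel '[[33.7,-18.9,0,0,0,-1.163,6],[33.7,-18.9,0,0,0,-1.163,6],[33.7,-18.9,0,0,0,-1.163,6],[33.7,-18.9,0,0,0,-1.163,6],[33.7,-18.9,0,0,0,-1.163,6],[33.7,-18.9,0,0,0,-1.163,6],[33.7,-18.9,0,0,0,-1.163,6],[33.7,-18.9,0,0,0,-1.163,6],[33.7,-18.9,0,0,0,-1.163,6],[33.7,-18.9,0,0,0,-1.163,6]]'; python3 -c "
from h import *
where();go(-425,0,24)"
```

```text
time_s: 0.93
tool_pos: [458.9, -305.5, 250.2]
ee_rot: [[0.081, 0.997, 0.001], [0.997, -0.081, 0.001], [0.002, 0.001, -1.0]]
ft_force: [0.3, 0.8, -0.7]
opening: 60.0
grip_force: 0.0
t 0.93 feeder -421.4 -2.2 250.2 F [ 0.3  0.8 -0.7] open 60.0
shift [-0.39 -0.24 22.61] turn [ 0.001 -0.002  0.009]
```

```bash
python3 -m handwheel '[[-0.3,-0.2,4,0,0,0.01,6],[-0.3,-0.2,8,0,0,0.01,6],[-0.3,-0.2,12,0,0,0.01,6],[-0.3,-0.2,15,0,0,0.01,6],[-0.3,-0.2,18,0,0,0.01,6],[-0.3,-0.2,20,0,0,0.01,6],[-0.3,-0.2,21.5,0,0,0.01,6],[-0.3,-0.2,22.6,0,0,0.01,6],[-0.3,-0.2,22.6,0,0,0.01,6],[-0.3,-0.2,22.6,0,0,0.01,6]]'; python3 - <<'E'
from h import *
where();go(-334,0,24)
im=camera("top");cv2.imwrite("pics/b.png",cv2.resize(im[140:265,230:390],None,fx=5,fy=4.8,interpolation=cv2.INTER_CUBIC))
E
```

```text
time_s: 1.77
tool_pos: [453.5, -312.2, 24.1]
ee_rot: [[0.101, 0.995, -0.001], [0.995, -0.101, 0.001], [0.0, -0.001, -1.0]]
ft_force: [0.0, -0.3, 0.5]
opening: 60.0
grip_force: 0.0
t 1.77 feeder -428.6 2.5 24.1 F [ 0.  -0.3  0.5] open 60.0
shift [9.46 0.15 0.01] turn [-0.001 -0.    -0.011]
```

View pics/b.png

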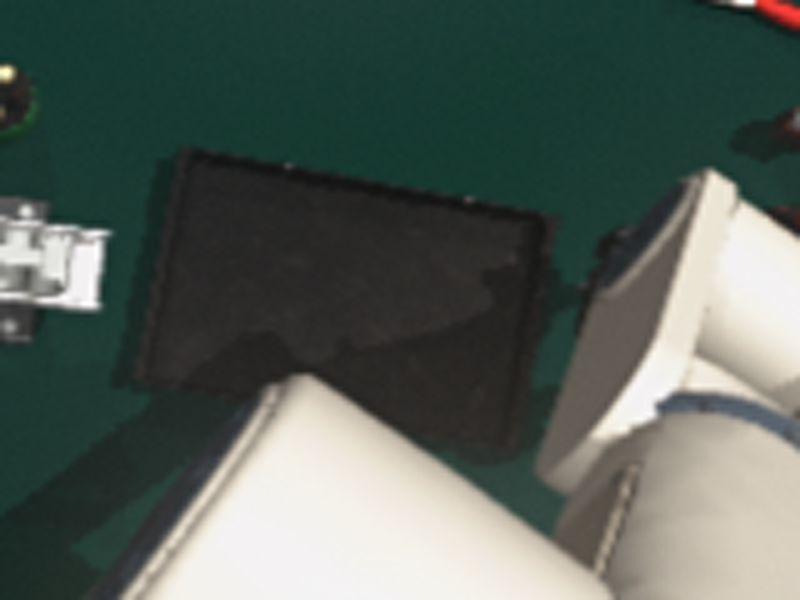

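Picture: the tray is in place (corners about (185,150), (550,215), (515,450) and (140,375)), with the gripper clear of its far wall. Pushing now, slowly.

```bash
python3 -m handwheel '[[0.8,0,0,0,0,-0.011,6],[1.6,0,0,0,0,-0.011,6],[2.3,0,0,0,0,-0.011,6],[2.9,0,0,0,0,-0.011,6],[3.5,0,0,0,0,-0.011,6],[4.1,0,0,0,0,-0.011,6],[4.7,0.1,0,0,0,-0.011,6],[5.3,0.1,0,0,0,-0.011,6],[5.9,0.1,0,0,0,-0.011,6],[6.5,0.1,0,0,0,-0.011,6]]'; python3 -c "
from h import *
where();go(-334,0,24)"
```

```text
time_s: 2.65
tool_pos: [461.6, -247.1, 24.4]
ee_rot: [[0.09, 0.996, 0.0], [0.996, -0.09, -0.0], [-0.0, 0.0, -1.0]]
ft_force: [-0.0, -3.8, 2.8]
opening: 59.9
grip_force: 1.7
t 2.65 feeder -363.1 0.4 24.4 F [-0.  -3.8  2.8] open 59.9
shift [2.9  0.04 0.04] turn [0.    0.    0.001]
```

```bash
python3 -m handwheel '[[0.4,0,0,0,0,0,6],[0.8,0,0,0,0,0,6],[1.2,0,0,0,0,0,6],[1.6,0,0,0,0,0,6],[1.9,0,0,0,0,0,6],[2.2,0,0,0,0,0,6],[2.4,0,0,0,0,0,6]]'; python3 - <<'E'
from h import *
where();go(-329,0,24)
im=camera("top");cv2.imwrite("pics/c.png",cv2.resize(im[140:265,180:340],None,fx=5,fy=4.8,interpolation=cv2.INTER_CUBIC))
E
```

```text
time_s: 3.23
tool_pos: [463.3, -223.3, 24.2]
ee_rot: [[0.09, 0.996, -0.001], [0.996, -0.09, 0.0], [0.0, -0.001, -1.0]]
ft_force: [0.6, -2.8, 1.7]
opening: 59.9
grip_force: 1.5
t 3.23 feeder -339.1 0.9 24.2 F [ 0.6 -2.8  1.7] open 59.9
shift [1.01 0.09 0.02] turn [-0.001 -0.     0.001]
```

View pics/c.png

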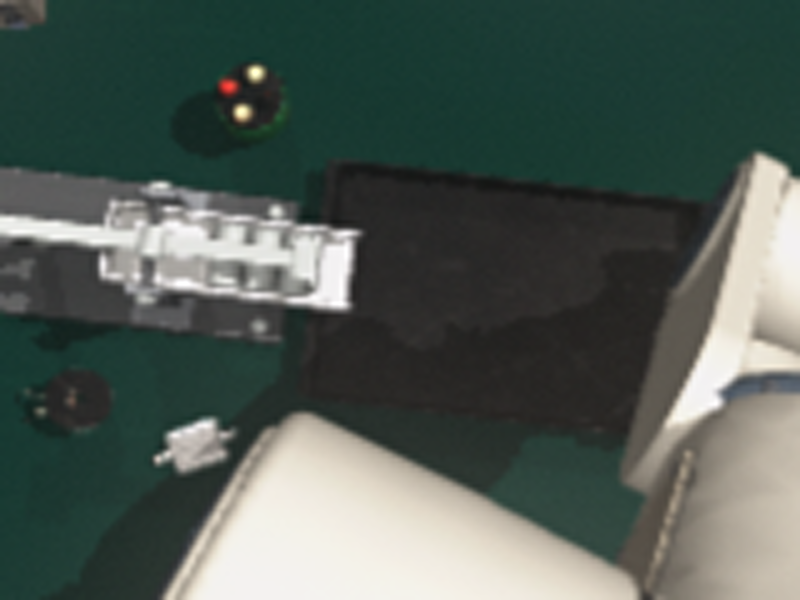

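The tray is squared with the feeder. Its front wall at x≈325 in the picture is just short of the plate edge at x≈295. Closing the last ~10 mm in small steps.

```bash
python3 -m handwheel '[[0.2,0,0,0,0,0,6],[0.4,0.05,0,0,0,0,6],[0.6,0.05,0,0,0,0,6],[0.7,0.05,0,0,0,0,6],[0.8,0.05,0,0,0,0,6]]'; python3 -c "
from h import *
where()"
```

```text
time_s: 3.7
tool_pos: [464.6, -215.5, 24.2]
ee_rot: [[0.09, 0.996, -0.0], [0.996, -0.09, 0.0], [0.0, -0.0, -1.0]]
ft_force: [0.5, -2.5, 0.3]
opening: 59.7
grip_force: 1.1
t 3.7 feeder -331.3 0.2 24.2 F [ 0.5 -2.5  0.3] open 59.7
```

```bash
python3 -m handwheel '[[0.1,0,0,0,0,0,6],[0.2,0,0,0,0,0,6],[0.3,0,0,0,0,0,6],[0.35,0,0,0,0,0,6]]'
```

```text
time_s: 4.03
tool_pos: [465.0, -212.1, 24.2]
ee_rot: [[0.09, 0.996, -0.0], [0.996, -0.09, 0.0], [0.0, -0.0, -1.0]]
ft_force: [0.1, -1.8, -0.4]
opening: 60.5
grip_force: 1.0
```

```bash
python3 -m handwheel '[[0.1,0,0,0,0,0,6],[0.2,0,0,0,0,0,6],[0.2,0,0,0,0,0,6]]'
```

```text
time_s: 4.28
tool_pos: [465.2, -210.0, 24.2]
ee_rot: [[0.09, 0.996, -0.0], [0.996, -0.09, 0.0], [0.0, -0.0, -1.0]]
ft_force: [0.1, -0.6, -0.3]
opening: 60.3
grip_force: 0.4
```

```bash
python3 -m handwheel '[[0.1,0,0,0,0,0,6],[0.2,0,0,0,0,0,6],[0.3,0,0,0,0,0,6]]'
```

```text
time_s: 4.53
tool_pos: [465.4, -207.2, 24.3]
ee_rot: [[0.09, 0.996, -0.0], [0.996, -0.09, 0.0], [0.0, -0.0, -1.0]]
ft_force: [-0.1, -1.8, -1.4]
opening: 59.8
grip_force: 0.9
```

```bash
python3 - <<'E'
from h import *
im=camera("scene");cv2.imwrite("pics/d0.png",im);cv2.imwrite("pics/d.png",cv2.resize(im[150:290,190:360],None,fx=4.2,fy=4.2,interpolation=cv2.INTER_CUBIC))
im=camera("top");cv2.imwrite("pics/d1.png",im)
where()
E
```

```text
t 4.63 feeder -322.8 0.2 24.3 F [ 0.2  0.2 -0.1] open 59.6
```

View pics/d.png

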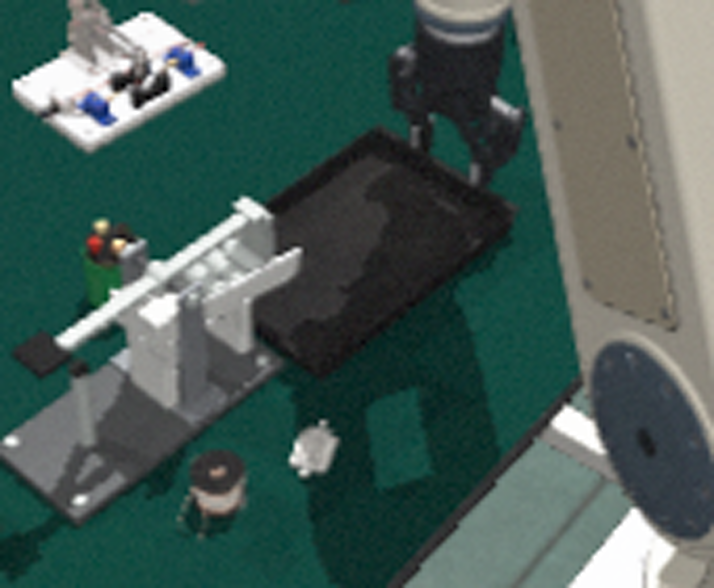

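Picture: the tray stands behind the mouth with its front corner at (318,375). The plate corner is at (283,365), so a few mm of gap is still possible. I continue until the force rises.

```bash
python3 -m handwheel '[[0.1,0,0,0,0,0,6],[0.2,0,0,0,0,0,6],[0.3,0,0,0,0,0,6]]'
```

```text
time_s: 4.88
tool_pos: [465.7, -204.2, 24.3]
ee_rot: [[0.09, 0.996, -0.0], [0.996, -0.09, 0.0], [-0.0, -0.0, -1.0]]
ft_force: [-0.8, -1.9, -1.8]
opening: 59.7
grip_force: 0.9
```

```bash
python3 -m handwheel '[[0.1,0,0,0,0,0,6],[0.2,0,0,0,0,0,6]]'
```

```text
time_s: 5.05
tool_pos: [465.9, -202.2, 24.3]
ee_rot: [[0.09, 0.996, -0.0], [0.996, -0.09, 0.0], [-0.0, -0.0, -1.0]]
ft_force: [0.4, -0.9, -0.8]
opening: 60.1
grip_force: 0.8
```

```bash
python3 -m handwheel '[[0.1,0,0,0,0,0,6],[0.2,0,0,0,0,0,6]]'; python3 - <<'E'
from h import *
where()
im=camera("top");cv2.imwrite("pics/e1.png",im);i=im.astype(int)
m=((i.max(2)<60)&(i.max(2)-i.min(2)<18)).astype(np.uint8)
# front-wall edge along feeder x at fy=-70 and +60 (z=25)
for fy in(-75,-60,60,70):
    xs=np.arange(-220,-30,1.0);q=proj("top",[O+x*U+fy*V+[0,0,25] for x in xs])
    v=m[q[:,1].round().astype(int),q[:,0].round().astype(int)]
    print(fy,xs[v>0].max() if v.any() else None)
for fx in(-150,-190,-230):
    ys=np.arange(-130,130,1.0);q=proj("top",[O+fx*U+y*V+[0,0,25] for y in ys])
    v=m[q[:,1].round().astype(int),q[:,0].round().astype(int)];print(fx,ys[v>0].min(),ys[v>0].max())
for fy in(-40,40):
    xs=np.arange(-75,-30,1.0);q=proj("top",[O+x*U+fy*V+[0,0,10] for x in xs])
    print(fy,[tuple(im[int(round(b)),int(round(a))]) [1] for a,b in q[::2]])
E
```

```text
time_s: 5.22
tool_pos: [466.2, -200.6, 24.3]
ee_rot: [[0.089, 0.996, 0.0], [0.996, -0.089, -0.001], [-0.001, 0.0, -1.0]]
ft_force: [-2.3, -10.0, 0.2]
opening: 60.0
grip_force: 5.7
t 5.22 feeder -316.3 -0.0 24.3 F [ -2.3 -10.    0.2] open 60.0
-75 -50.0
-60 -42.0
60 -41.0
70 -42.0
-150 -78.0 129.0
-190 -83.0 129.0
-230 -81.0 91.0
-40 [np.uint8(35), np.uint8(36), np.uint8(36), np.uint8(34), np.uint8(40), np.uint8(34), np.uint8(29), np.uint8(29), np.uint8(33), np.uint8(33), np.uint8(39), np.uint8(51), np.uint8(51), np.uint8(101), np.uint8(101), np.uint8(176), np.uint8(194), np.uint8(194), np.uint8(102), np.uint8(102), np.uint8(85), np.uint8(87), np.uint8(87)]
40 [np.uint8(36), np.uint8(37), np.uint8(37), np.uint8(36), np.uint8(36), np.uint8(34), np.uint8(30), np.uint8(30), np.uint8(34), np.uint8(34), np.uint8(37), np.uint8(47), np.uint8(47), np.uint8(91), np.uint8(91), np.uint8(136), np.uint8(143), np.uint8(143), np.uint8(110), np.uint8(110), np.uint8(71), np.uint8(66), np.uint8(66)]
```

The force rose to 10 N, which is contact. One more small nudge to seat the tray, then I back off and look with the arm clear.

```bash
python3 -m handwheel '[[0.1,0,0,0,0,0,6],[0.1,0,0,0,0,0,6]]'; python3 -m handwheel '[[-0.5,0,0,0,0,0,6],[-2,0,0,0,0,0,6],[-4,0,0,0,0,0,6],[-4,0,-4,0,0,0,6],[-4,0,-8,0,0,0,6],[-4,0,-12,0,0,0,6],[-4,0,-16,0,0,0,6],[-4,0,-20,0,0,0,6],[-4,0,-22,0,0,0,6]]'; python3 -c "
from h import *
where();go(135,0,250)"
```

```text
time_s: 5.43
tool_pos: [466.6, -200.6, 24.5]
ee_rot: [[0.089, 0.996, 0.001], [0.996, -0.089, -0.002], [-0.002, 0.001, -1.0]]
ft_force: [-1.6, -12.6, -1.2]
opening: 60.2
grip_force: 6.3
time_s: 6.18
tool_pos: [463.9, -239.6, 249.2]
ee_rot: [[0.09, 0.996, 0.005], [0.996, -0.09, -0.002], [-0.002, 0.005, -1.0]]
ft_force: [1.9, -0.6, -0.2]
opening: 60.0
grip_force: 0.0
t 6.18 feeder -355.4 -1.2 249.2 F [ 1.9 -0.6 -0.2] open 60.0
shift [49.04 -0.09 -0.16] turn [0.005 0.002 0.001]
```

The tray is firmly seated: it stopped advancing while the force rose. Now over the paddle, closing the fingers.

```bash
python3 -m handwheel '[[4,0,0,0,0,0,0],[8,0,0,0,0,0,0],[12,0,0,0,0,0,0],[16,0,0,0,0,0,0],[20,0,0,0,0,0,0],[24,0,0,0,0,0,0],[28,0,0,0,0,0,0],[32,0,0,0,0,0,0],[36,0,0,0,0,0,0],[40,0,0,0,0,0,0]]' >/dev/null; python3 -m handwheel '[[4,0,0,0,0,0,0],[7,0,0,0,0,0,0],[8.5,0,0,0,0,0,0],[9,0,0,0,0,0,0],[9,0,0,0,0,0,0]]'; python3 - <<'E'
from h import *
where();go(135,0,165)
im=camera("top");cv2.imwrite("pics/f1.png",im)
im=camera("scene");cv2.imwrite("pics/f0.png",im);
a=cv2.resize(cv2.imread("pics/f1.png")[150:250,170:350],(720,400));b=cv2.resize(im[180:300,170:350],(720,200*12//10)) if 0 else cv2.resize(im[190:310,190:340],(250,200))
cv2.imwrite("pics/f.png",np.vstack([a,np.hstack([b,np.zeros((200,470,3),np.uint8)])]))
E
```

```text
time_s: 7.43
tool_pos: [506.3, 249.2, 244.0]
ee_rot: [[0.088, 0.996, -0.001], [0.996, -0.088, -0.0], [-0.0, -0.001, -1.0]]
ft_force: [-0.5, -0.6, -0.4]
opening: 0.1
grip_force: 0.0
t 7.43 feeder 135.3 0.9 244.0 F [-0.5 -0.6 -0.4] open 0.1
shift [-0.03  0.09  7.9 ] turn [-0.001  0.     0.002]
```

View pics/f.png

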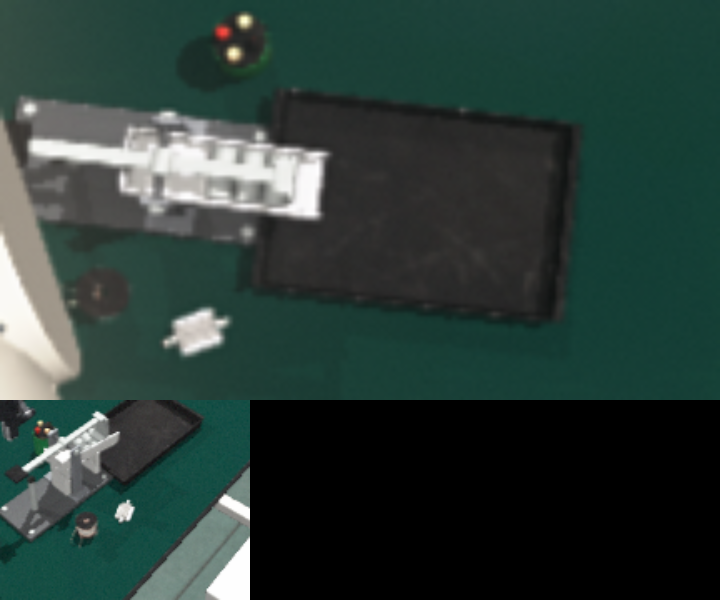

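The tray sits flush against the foot plate: the tray front edge and the plate edge meet at x≈265 in the top crop. The shunt and the coil are untouched. The fingers are above the paddle, so I press.

```bash
python3 -m handwheel '[[0,0.1,3,0,0,0,0],[0,0.1,6,0,0,0,0],[0,0.1,8,0,0,0,0],[0,0.1,8.6,0,0,0,0],[0,0.1,9.2,0,0,0,0],[0,0.1,9.8,0,0,0,0],[0,0.1,10.2,0,0,0,0]]'
```

```text
time_s: 8.12
tool_pos: [508.3, 248.3, 142.9]
ee_rot: [[0.091, 0.996, 0.001], [0.996, -0.091, 0.0], [0.0, 0.001, -1.0]]
ft_force: [-0.7, -1.9, 2.7]
opening: -0.2
grip_force: 1.4
```

```bash
python3 -m handwheel '[[0,0,0.5,0,0,0,0],[0,0,1,0,0,0,0],[0,0,1.4,0,0,0,0],[0,0,1.8,0,0,0,0],[0,0,2,0,0,0,0],[0,0,2,0,0,0,0],[0,0,2,0,0,0,0]]'; python3 - <<'E'
from h import *
im=camera("scene");cv2.imwrite("pics/g0.png",im);t=camera("top");cv2.imwrite("pics/g1.png",t)
cv2.imwrite("pics/g.png",np.vstack([cv2.resize(im[160:270,200:350],(600,330)),cv2.resize(t[160:240,200:340],(472,270)).repeat(1,0) if 0 else cv2.copyMakeBorder(cv2.resize(t[160:240,200:340],(472,270)),0,0,0,128,0)]))
E
```

```text
time_s: 8.7
tool_pos: [507.9, 249.0, 122.4]
ee_rot: [[0.09, 0.996, 0.0], [0.996, -0.09, 0.0], [0.0, 0.0, -1.0]]
ft_force: [1.5, -0.7, 4.2]
opening: -0.1
grip_force: 1.9
```

View pics/g.png

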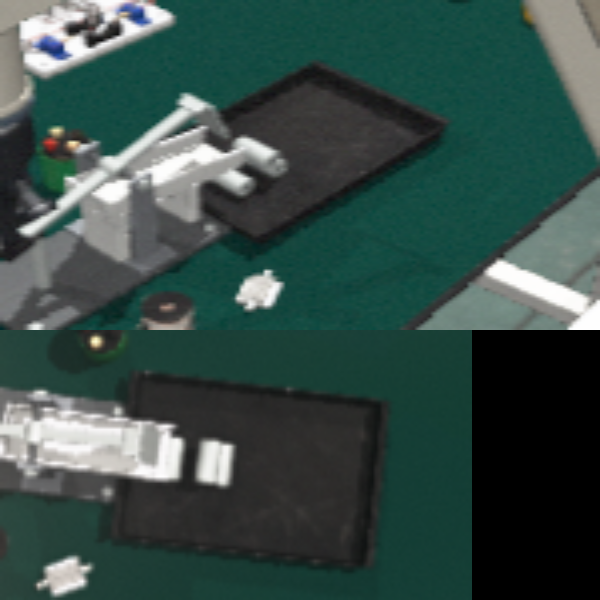

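The gate is up and rollers are leaving the chute: one is at (235,180), one at the lip at (265,155), with two white bars in the tray in the top view. I hold the paddle down about 1.7 s more.

```bash
for i in 1; do python3 -m handwheel '[[0,0,0,0,0,0,0],[0,0,0,0,0,0,0],[0,0,0,0,0,0,0],[0,0,0,0,0,0,0],[0,0,0,0,0,0,0],[0,0,0,0,0,0,0],[0,0,0,0,0,0,0],[0,0,0,0,0,0,0],[0,0,0,0,0,0,0],[0,0,0,0,0,0,0]]' >/dev/null; done; python3 -m handwheel '[[0,0,0,0,0,0,0],[0,0,0,0,0,0,0],[0,0,0,0,0,0,0],[0,0,0,0,0,0,0],[0,0,0,0,0,0,0],[0,0,0,0,0,0,0],[0,0,0,0,0,0,0],[0,0,0,0,0,0,0],[0,0,0,0,0,0,0],[0,0,0,0,0,0,0]]'; python3 - <<'E'
from h import *
im=camera("scene");cv2.imwrite("pics/i0.png",im);t=camera("top");cv2.imwrite("pics/i1.png",t)
cv2.imwrite("pics/i.png",np.vstack([cv2.resize(im[160:270,200:350],(600,330)),cv2.copyMakeBorder(cv2.resize(t[160:240,200:340],(472,270)),0,0,0,128,0)]))
E
```

```text
time_s: 10.47
tool_pos: [507.7, 248.8, 122.3]
ee_rot: [[0.09, 0.996, 0.0], [0.996, -0.09, 0.0], [0.0, 0.0, -1.0]]
ft_force: [3.4, 1.7, 3.4]
opening: 0.6
grip_force: 2.1
```

View pics/i.png

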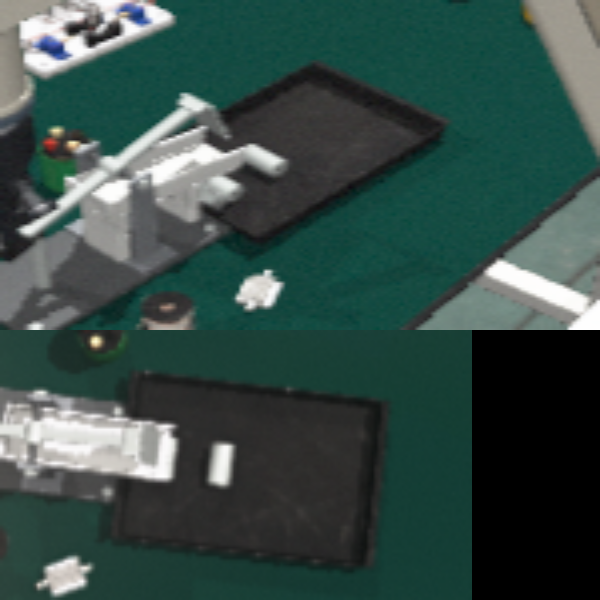

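One roller lies in the open at (222,465) in the top view. At least one more lies under the mouth, at (222,185) in the scene view. My picture allowance is used up, so I check the chute numerically for a third roller while holding.

```bash
python3 -m handwheel '[[0,0,0,0,0,0,0],[0,0,0,0,0,0,0],[0,0,0,0,0,0,0],[0,0,0,0,0,0,0],[0,0,0,0,0,0,0],[0,0,0,0,0,0,0]]' | head -1; python3 - <<'E'
from h import *
t=camera("top");cv2.imwrite("pics/j1.png",t);s=camera("scene");cv2.imwrite("pics/j0.png",s)
xs=np.arange(-140,20,5.)
for fy in(-15,15):
  q=proj("top",[O+x*U+fy*V+[0,0,85] for x in xs]).astype(np.float32)
  for n in("f1","g1","i1","j1"):
    g=cv2.cvtColor(cv2.imread(f"pics/{n}.png"),6);print(fy,n,cv2.remap(g,q[:,0].copy(),q[:,1].copy(),1).ravel().tolist())
# scene: bright low-saturation area in the region under the mouth, ASCII
g=cv2.cvtColor(s,6)
a,b=g[196:232,228:276],0
for r in a: print("".join(" .:-=+*#%@"[min(9,v//24)] for v in r))
print(np.abs(cv2.imread("pics/i1.png").astype(int)-t)[160:240,200:340].max(), proj("scene",[O-100*U+[0,0,64],O-60*U+[0,0,10],O-75*U+[0,0,14]]).round(0).tolist())
E
```

```text
time_s: 11.07
-15 f1 [47, 46, 46, 45, 47, 47, 45, 45, 147, 246, 226, 205, 194, 235, 239, 227, 181, 138, 228, 239, 209, 146, 206, 241, 231, 176, 156, 217, 247, 246, 244, 248]
-15 g1 [170, 135, 96, 49, 45, 48, 97, 113, 164, 243, 188, 155, 156, 174, 224, 223, 223, 211, 247, 239, 229, 219, 210, 230, 242, 236, 248, 235, 246, 247, 244, 249]
-15 i1 [61, 46, 46, 45, 47, 47, 46, 70, 164, 243, 188, 155, 157, 166, 214, 225, 220, 209, 247, 239, 229, 219, 209, 230, 243, 236, 248, 235, 246, 246, 244, 249]
-15 j1 [61, 47, 45, 45, 47, 47, 48, 69, 163, 243, 187, 155, 156, 167, 214, 225, 220, 210, 246, 239, 228, 219, 210, 230, 243, 236, 248, 235, 246, 246, 244, 248]
15 f1 [46, 43, 45, 44, 46, 46, 46, 47, 163, 252, 249, 247, 203, 124, 143, 165, 147, 101, 129, 164, 205, 126, 143, 204, 209, 188, 175, 187, 187, 187, 185, 186]
15 g1 [240, 234, 170, 45, 32, 54, 197, 239, 239, 248, 227, 206, 215, 226, 201, 204, 203, 202, 205, 205, 207, 207, 207, 206, 208, 217, 206, 193, 194, 184, 184, 186]
15 i1 [126, 35, 40, 46, 46, 45, 51, 155, 240, 248, 227, 206, 215, 226, 201, 202, 203, 203, 205, 205, 207, 207, 205, 211,
[... 1316 characters left out ...]
...---::::..
+++==*#**+@@@@@%********#@@@#=.::::.......::::::
*@@@%*+%%+@@@%#*********#@@@@@*:::.::.....::::.:
@@@@*=+**+%%#*******%#**#%@@@@@#-:::::..:::::::.
@@@@+-+++=+**************#%@@@@*=:::::::::::::::
@@@@*--==-+***************##%%*+=:::::::::::::::
@@@@+-----=******++*******###*==-:::::::::::::::
@@@#=-----=***++**+****##****+=-:.::::::::.:::::
@@#*=-----=##*+**++****##*++===:...::::::::.::::
%#**+-----=*******+**+=+++==-::..:.::::::::..:::
****+------=+*****+**+::--=-....::.::.:::::::::.
****==------=+*******=:..:-:....:.:.:.::::::.:::
****+=-------=+******+-.......:::::::::::::::.:.
**#*==---------=+****+-:. ....::::::::::::::....
5 [[254.0, 210.0], [246.0, 227.0], [250.0, 224.0]]
```

The chute profile is now flat where the rollers' dark gaps used to be, so the chute is empty. The scene is steady, with two rollers side by side under the mouth and one in the open. Letting the paddle up.

```bash
python3 -m handwheel '[[0,0,-0.6,0,0,0,0],[0,0,-1.2,0,0,0,0],[0,0,-1.8,0,0,0,0],[0,0,-2.4,0,0,0,0],[0,0,-3,0,0,0,0],[0,0,-4,0,0,0,0],[0,0,-7,0,0,0,0],[0,0,-11,0,0,0,0],[0,0,-12.5,0,0,0,0],[0,0,-12.5,0,0,0,0]]'; python3 - <<'E'
from h import *
t=camera("top");cv2.imwrite("pics/k1.png",t);s=camera("scene")
f,j=cv2.imread("pics/f1.png"),cv2.imread("pics/j1.png")
# gate end of lever: resembles shut image f1?
xs=np.arange(-140,20,5.);q=proj("top",[O+x*U+[0,0,140] for x in xs]).astype(np.float32)
for n,im in(("shut",f),("open",j),("now",t)):
    print(n,cv2.remap(cv2.cvtColor(im,6),q[:,0].copy(),q[:,1].copy(),1).ravel().tolist())
s0=cv2.imread("pics/f0.png");d=np.abs(s.astype(int)-s0).max(2)>60
d[:150]=0;n,_,st,ce=cv2.connectedComponentsWithStats(d.astype(np.uint8))
print("scene changes vs before press",[(st[k].tolist()) for k in range(1,n) if st[k][4]>8])
d=(np.abs(t.astype(int)-f).max(2)>60).astype(np.uint8);n,_,st,ce=cv2.connectedComponentsWithStats(d)
print("top changes",[(st[k].tolist()) for k in range(1,n) if st[k][4]>5])
# rollers: bright in tray
for r in cv2.cvtColor(s,6)[206:236,228:276]: print("".join(" .:-=+*#%@"[min(9,v//24)] for v in r))
where()
E
```

```text
time_s: 12.0
tool_pos: [509.5, 249.4, 252.1]
ee_rot: [[0.09, 0.996, 0.006], [0.996, -0.09, 0.002], [0.003, 0.006, -1.0]]
ft_force: [-0.1, 0.7, -0.2]
opening: -0.1
grip_force: 0.0
shut [45, 46, 45, 44, 44, 44, 44, 50, 190, 250, 249, 241, 203, 239, 237, 226, 237, 238, 238, 239, 239, 238, 238, 239, 240, 239, 239, 239, 240, 240, 235, 228]
open [131, 38, 42, 45, 45, 43, 62, 202, 246, 245, 173, 154, 157, 182, 230, 225, 201, 221, 224, 225, 224, 225, 224, 223, 225, 225, 227, 227, 227, 227, 225, 235]
now [129, 37, 43, 45, 45, 44, 63, 201, 245, 248, 248, 240, 201, 238, 236, 223, 237, 237, 237, 237, 237, 236, 237, 237, 237, 238, 238, 238, 239, 239, 233, 227]
scene changes vs before press [[175, 150, 30, 15, 67], [432, 150, 2, 24, 45], [449, 150, 2, 16, 32], [456, 150, 4, 19, 23], [180, 164, 20, 7, 55], [203, 168, 2, 13, 16], [449, 172, 2, 39, 48], [458, 172, 1, 11, 11], [205, 195, 4, 4, 10], [433, 206, 2, 6, 11], [261, 208, 11, 10, 61], [235, 211, 12, 10, 45], [250, 218, 10, 10, 71]]
top changes [[93, 140, 22, 11, 55], [80, 148, 14, 70, 156], [92, 152, 2, 4, 6], [222, 187, 2, 3, 6], [249, 192, 
[... 1147 characters left out ...]
::::
@@@@#--==-+***************#%%%#+=:::::::::::::::
@@@@+-----+*******+*******###*==-:::::::::::::::
@@@*=-----=+**++**+****##****+=-::::::::::.:::::
@@#*=-----=%#*****+****##*++===::.::::::::::::::
%***+-----=*******+**+=+*+==-::...:.::::::::.:::
****=------+*********+::--=-:...::.::::::::::.::
****+=------=+*******+:..:-:..:..::::.::::::::::
****+=-------=+******+-......::..::::::::::::.:.
**#*===--------=+****+-:.....:::::::::::::::....
****==----------=+***+-::. :::.::::::::::::::...
****==-----------=+**=-::::..::::::::::::::.. . 
***+===--------------::---::..::::::::::.:......
++**==----------------:+*+-::...::::::.:... ....
t 12.1 feeder 134.7 -0.4 247.9 F [ 0.3 -0.6 -0.3] open 0.4
```

The gate matches the shut image, the lip and chute show no roller, and three rollers were seen in or over the tray. The arm is clear at z≈250, so I hand in.

```bash
python3 -c "
from bench import finish_job
print(finish_job())"
```

```text
the job is handed in; nothing more can be done
None
```

The job is handed in at 12.1 s: the tray is against the foot plate, the gate is shut again and the arm is clear. I saw three rollers leave the chute, though in the final images one of them is hidden under the mouth and I infer it is in the tray.

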